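# Roll the thin rolling pin to the red line under a smoother

### The job

Take the green smoother from its black mat, lay its flat sole on top of the thin rolling pin, and, bearing down lightly (around 5 to 10 N, never as much as 25 N), roll the pin out of the groove in the white board until it lies along the red line, centred over it. Move the pin only with the smoother, never with the gripper. Then set the smoother back down flat on its mat and let go, leaving the bowl, tray, brush and jar undisturbed.

Things in the scene. Friction and masses are not known exactly. Their poses are not given: they have to be found in the camera images.
- smoother_handle (a point): Grip point of the smoother, a hand float 0.2 kg: flat green sole plate 150 mm (x) by 80 mm (y) by 8 mm, rubber-faced, with a white bar handle on top, 90 mm along x, 24 mm across y, from 8 to 50 mm above the underside. This point is on the smoother's centre line, 33 mm above the underside; z up. Start: lying flat on the mat, its x roughly along the mat's x. To be gripped across its y from above.
- smoother_sole (a point): Centre of the underside of the smoother's sole (same axes as the handle point, 33 mm below it).
- pin_center (a point): Centre of the rolling pin, a plain brown wooden cylinder 30 mm in diameter and 240 mm long, about 0.13 kg; its x is its long axis (y and z turn as it rolls). It starts in the board's groove, its centre 11.2 mm above the board's top; on the flat it is 15 mm above it, so it rises 3.8 mm as it climbs out. A plate rolling it without slip moves twice as far as the pin.
- board: White plastic rolling board, fixed, 300 mm (x) by 270 mm (y) by 18 mm high; origin in the centre of its underside, z up. A groove 20 mm wide and 6 mm deep runs along x through its middle (y = 0); the pin lies in it. Contacts of pin, board and sole are stiff (some 10 N per mm): what presses must give way as the pin climbs. Under less than about 4 N the sole slips.
- red_line: Red line painted on the board's top, 296 mm along x, 6 mm wide, parallel to the groove and 55 to 85 mm to one side of it; origin at the centre of the line on the board's top; its x runs along the line, y across it, z up.
- blue_line: Blue line of the same kind on the other side of the groove; not the one wanted.
- mat: Black rubber mat, fixed, 180 mm (x) by 120 mm (y), 3 mm thick; origin in the centre of its underside.
- tray: Fixed shallow aluminium tray, 200 by 200 by 22 mm high, origin in the centre of its underside; it and the mat stand on either side of the board, which on which varies.
- bowl: Loose steel bowl standing in the tray, 120 mm across the rim, 45 mm high; origin in the centre of its underside. Leave alone.
- brush: Loose pastry brush with a green handle lying beyond the mat or tray on the left (+y), roughly along y, under 30 mm high; origin at its underside. Leave alone.
- jar: Loose closed jar, 68 mm in diameter, 85 mm high, beyond the mat or tray on the right (-y); origin in the centre of its underside. Leave alone.
There are look-alikes about, which are no part of the job. Of the things that look like the part that bears smoother_handle, take the one that is farthest to the robot's left at the start.

How it is judged (in metres and radians):
On the way, in this order (a step that is already met when the one before it is completed fails the run):
1. the smoother bears on top of the pin, still in its groove (contact force between smoother and pin above 0.8 N and height (world z) of smoother_sole above 0.042 m and distance of pin_center from where it was at the start of the episode below 0.012 m), for 0.1 s.
2. the pin has been rolled out of the groove with the smoother bearing on top of it (contact force between smoother and pin above 0.8 N and height (world z) of smoother_sole above 0.045 m and distance of pin_center from where it was at the start of the episode above 0.025 m), for 0.1 s.
At the end, for the whole second after the job is handed in: The pin lies at rest on the board over the red line: its centre within 7 mm of the line across it and 35 mm along it, parallel to it within 0.07 rad. The smoother lies flat and still on its mat, its centre within 40 mm of the mat's centre along each of the mat's axes, released (y of pin_center in the frame of red_line between -0.007 and 0.007 m and x of pin_center in the frame of red_line between -0.035 and 0.035 m and angle between the x axis of pin_center and the x axis of red_line, either way round below 0.07 rad and z of pin_center in the frame of red_line between -0.018 and 0.018 m and linear speed of each of pin, smoother below 0.01 m/s and x of smoother_sole in the frame of mat between -0.04 and 0.04 m and y of smoother_sole in the frame of mat between -0.04 and 0.04 m and height (world z) of smoother_sole below 0.006 m and angle between smoother_sole's own z axis and vertical below 0.1 rad); the robot touches nothing.
It fails at once if the smoother presses the pin with 25 N or more (contact force between smoother and pin above 25 N).
It fails at once if the gripper or arm touches the pin (contact force between any of the arm, the fingers and pin above 0.5 N).
It fails at once if the bowl, brush or jar is moved more than 20 mm (distance of any of bowl, brush, jar from where it was at the start of the episode above 0.02 m).
It also fails if it takes over 72 s, if anything falls off the work surface, if the arm or the gripper's body presses on something with over 40 N, if the wrist force passes 120 N, or if a joint passes its speed limit or range.

### The arm

A 6-joint arm with a two-finger parallel gripper is mounted at the origin on the work surface. World frame = base frame: x ahead of the robot, y to its left, z up, the work surface at z = 0. Lengths are in m, angles in degrees, forces in N, time in s.
With the tool pointing down it reaches from about 0.4 to 0.925 m from the base axis. Payload 12.5 kg.
Tool frame: the origin (TCP) lies midway between the tips of the shut fingers; the grasp point (between the pads) lies manip.grip_point_offset behind it (manip.grip_point_offset is the distance from the TCP to the grasp point, in m); z points along the fingers, x is the direction in which the jaws open and shut, and the axes are right-handed (so a half turn about z gives the same grasp; the last joint's range is limited). The gripper opens to 95 mm and grips with 3 to 60 N. Pads are 20 mm wide; open, the fingers measure 119 mm over their backs; the gripper's body (75 mm by 180 mm) begins 59 mm behind the grasp point.
Start: joints at [60.298, 28.126, 89.318, -0, 62.55, -6.05], TCP at [0.251, 0.573, 0.215] pointing down, gripper open.
Joint ranges: [-177.58, 177.58], [-47.91, 125.51], [2.72, 160], [-65.01, 245.01], [3.68, 167.84], [-153.87, 153.87]. Speed limits (degrees/s): [127.2, 127.2, 159.86, 180, 180, 180].

### API

Orientations are given as a 3x3 rotation matrix whose columns are the frame's x, y, z axes.
In Python, from cell import status, imaging, job_done, nets, manip gives the robot as it stands.
- The arm moves only by the tool step_arm, never from a script. Its argument "series" is a list of rows, each a list of 7 numbers: the shift along the tool's x, y, z in mm, then the turn, a rotation vector about the tool's x, y, z in degrees, then the closure, from 0 (fully open) to 1 (shut). A call has exactly 5 rows; each row is the pose to reach, as a shift and turn from the pose commanded when the call began, along the tool's axes at that moment; what a row does not reach only later rows make up. A row lasts 1/10 s, in which the tool goes at most 50 mm and 8.59 degrees, less where a joint would pass 70% of its speed; a pose out of reach is approached as far as the arm can. A call with a gripper value outside its range is refused whole. The fingers move at their own pace and stop on an object; "force" is the grip in N (left out, the last holds). Time passes only in rows, so rows that repeat a pose let the fingers close, or fill a call up. It gives the time, the measured TCP pose, the force and the opening at its end, in the units of the state.
- status.state(): the state, without advancing time (a new reading comes with each control period).
- imaging.get_image(name): name is "side" or "top" or "wrist"; returns a dict with "color" (400x640x3 uint8, red, green, blue), "vertical_fov" (degrees; the focal length in pixels is half the picture's height over the tangent of half this angle, whatever the lens; pixels are square), "cx", "cy" (the principal point, pixels), "rvec" (rotation vector, rad) and "tvec" (3), from world to camera coordinates, as OpenCV has them; the wrist camera has in their place "mount" (4x4, takes a point from camera to tool coordinates, whose origin is the TCP and whose axes are the tool frame's). Camera axes: x right, y down, z forward; pixel columns grow to the right and rows downward; lengths in m; the calibration is good to about 2 mm. A picture is of the moment at which its call begins: read the wrist's pose just before it. There is no depth.
- job_done(): hands the job in, once; it reports no verdict.
Trained networks look in the newest picture that a camera, given by its name, has taken for a name from the list of things; names that differ only in an ending like _2 or _b are one class to them, and where a whole thing is asked for, a point or a joint stands for the part that bears it (a point fixed in the world has none). Each returns a list of dicts, best first, with "score" (0 to 1); they miss things now and then, are a little off and sometimes report something else, mostly with a low value. They report only what shows in the picture. A call takes as long as a camera call. They do not tell look-alikes from the thing itself.
- nets.spot_in(camera, thing): "location" ([x, y, z] in m, in world coordinates, good to about 4 mm: the middle of the surface that is visible of it).
- nets.masks_of(camera, thing): "region" (400x640 bool, what is visible of it).
The state is a dict: "t": time; "joint_positions": joint angles; "qvel": joint speeds; "effort": joint torques, N m; "position": TCP position; "eef_rot": TCP orientation; "force": force on the tool from outside, world axes, zero at the start; "ft_torque": the same for the moment, N m; "finger_gap": finger opening in m.
Only numpy, scipy, OpenCV 4.12 (cv2) and the standard library are available. Lean on these libraries where they do the work, as an engineer would, in place of code of your own. Each camera call takes 0.05 s, during which the arm holds its last target.

## Working session

There is one attempt and no reset: what is moved stays moved. The work goes in short steps, Python scripts to look and compute and a tool call to move; the robot and the scene stay as the last step left them, time stands still between calls to the robot, and variables do not carry over. Pictures are saved under pics/ and viewed, and the job is handed in when it is done.

Besides the shell and the picture viewer there is one more tool, called after "Emit:" as name(argument=value, ...) on one line, values as JSON. step_arm: Moves the arm, as the interface text tells. Its arguments: {"type":"object","properties":{"series":{"type":"array","items":{"type":"array","items":{"type":"number"}}},"force":{"type":"number"}},"required":["series"]}

```bash
ls; mkdir -p pics; python3 - <<'E'
from cell import status, imaging, nets, manip
import cv2
s=status.state(); print({k:(v if not hasattr(v,'tolist') else v.tolist()) for k,v in s.items()}); print(manip.grip_point_offset)
for c in ['top','side']:
    im=imaging.get_image(c); cv2.imwrite(f'pics/{c}0.png',im['color'][:,:,::-1]); print(c,im['vertical_fov'],im['cx'],im['cy'],im['rvec'],im['tvec'])
    for n in ['smoother_handle','pin_center','board','red_line','blue_line','mat','tray','bowl','brush','jar']:
        print(n,[( [round(float(v),3) for v in d['location']],round(d['score'],2)) for d in nets.spot_in(c,n)])
E
```

```text
pics
{'t': 0.0, 'joint_positions': [60.29790749138141, 28.164343742648512, 89.34942759010472, -0.0001298333892169739, 62.550365206675146, -6.050931820887467], 'qvel': [0.0745133521780416, 0.022696529296407218, -0.10774648007925947, -0.016339664331840937, -0.01858532996889638, 0.028133592544862078], 'effort': [0.0025743544392753392, -61.26543045043945, -25.817699432373047, 0.06937643280252814, 0.048279420007020235, -5.2755083288502647e-05], 'position': [0.250593084069652, 0.5722976140638166, 0.21406381927386275], 'eef_rot': [[0.4011658480498146, 0.9160052710862507, -0.0005529020502299405], [0.9160047613240877, -0.40116621229400257, -0.0009733166412842853], [-0.0011133687951126925, -0.00011599951473463734, -0.9999993734768231]], 'force': [0.8809431585112516, 0.2618723204700237, 0.28645204899824545], 'ft_torque': [0.05355327673189051, 0.02115350607889324, -0.021590349210129], 'finger_gap': 0.0950593588841933}
0.0188
top 46.23805012008823 318.7114501854354 205.2856120427242 [ 2.11019045 -2.15519225  0.18192458] [0.01835717 0.55861299 0.99646107]
smoother_handle [([0.822, 0.134, 0.006], 0
[... 525 characters left out ...]
8 329.9018712037372 202.66804604467436 [ 2.34889606 -0.23025291  0.09513929] [-0.54108641  0.12860952  1.28609687]
smoother_handle [([0.809, -0.083, 0.009], 0.88), ([0.819, 0.124, 0.006], 0.84), ([0.51, 0.315, 0.008], 0.6), ([0.276, 0.225, 0.008], 0.57)]
pin_center [([0.539, 0.01, 0.042], 0.89)]
board [([0.527, -0.016, 0.017], 0.71), ([0.509, 0.319, 0.016], 0.58)]
red_line [([0.532, -0.036, 0.016], 0.62), ([0.511, 0.297, 0.004], 0.52)]
blue_line [([0.535, 0.101, 0.019], 0.45)]
mat [([0.514, 0.297, 0.005], 0.78)]
tray [([0.483, -0.363, 0.004], 0.79)]
bowl [([0.508, -0.298, 0.019], 0.96)]
brush [([0.684, 0.272, 0.018], 0.92)]
jar [([0.709, -0.298, 0.069], 0.88), ([0.533, -0.034, 0.015], 0.74)]
```

View pics/top0.png

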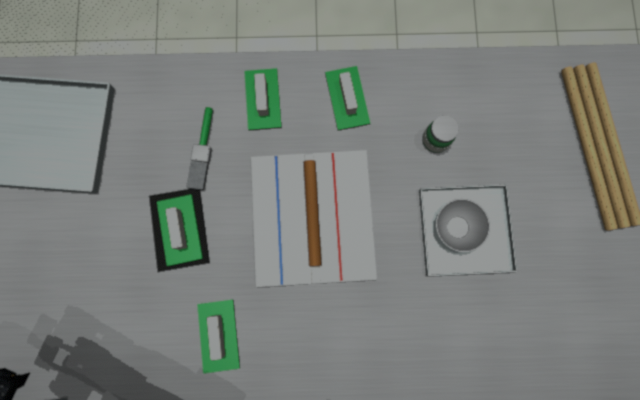

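View pics/side0.png

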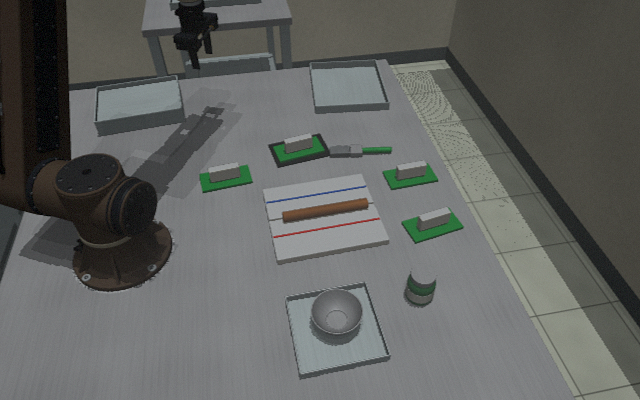

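Candidates for the smoother in the top view: (175,228) on the black mat at y=+0.317, (263,98), (347,98) and (218,336). The first is farthest left and lies on the mat, so it fits. I'll confirm it in a crop and measure.

```bash
cat > h.py <<'E'
import numpy as np, cv2
from cell import status, imaging, nets, manip
def cam(c):
    im=imaging.get_image(c)
    f=200/np.tan(np.radians(im['vertical_fov'])/2)
    K=np.array([[f,0,im['cx']],[0,f,im['cy']],[0,0,1]])
    R=cv2.Rodrigues(np.array(im['rvec'],float))[0]; t=np.array(im['tvec'],float)
    return im['color'],K,R,t
def unproj(uv,z,K,R,t):
    uv=np.atleast_2d(uv).astype(float)
    d=(R.T@np.linalg.inv(K)@np.c_[uv,np.ones(len(uv))].T).T
    C=-R.T@t
    return C+d*((z-C[2])/d[:,2])[:,None]
def proj(P,K,R,t):
    p=(K@(R@np.atleast_2d(P).T+t[:,None])).T
    return p[:,:2]/p[:,2:]
def rect(mask,z,K,R,t):
    """min-area rect of mask pixels on plane z: centre, long, short, angle of long axis vs world x"""
    v,u=np.nonzero(mask); P=unproj(np.c_[u,v],z,K,R,t)[:,:2]
    (c,(w,h),a)=cv2.minAreaRect((P*1000).astype(np.float32))
    if w<h: w,h,a=h,w,a+90
    a=(a+90)%180-90
    return np.round(c,1),round(w,1),round(h,1),round(a,2)
def biggest(m):
    n,l,s,_=cv2.connectedComponentsWithStats(m.astype(np.uint8)); 
    return l==1+np.argmax(s[1:,4])
E
python3 - <<'E'
from h import *
for c in ['top','side']:
    I,K,R,t=cam(c); print(c,'C',-R.T@t)
    for n,z in [('smoother_handle',.011),('pin_center',.0292),('board',.018),('red_line',.018),('blue_line',.018),('mat',.003)]:
        for d in nets.masks_of(c,n)[:5]:
            m=d['region']
            v,u=np.nonzero(m)
            print(n,round(d['score'],2),'px',round(u.mean()),round(v.mean()),m.sum(),rect(m,z,K,R,t))
    hsv=cv2.cvtColor(I,cv2.COLOR_RGB2HSV); H,S,V=cv2.split(hsv)
    red=biggest(((H<5)|(H>172))&(S>120)&(V>80)); print('red hsv',red.sum(),rect(red,.018,K,R,t))
    blue=biggest((H>100)&(H<125)&(S>100)&(V>60)); print('blue',blue.sum(),rect(blue,.018,K,R,t))
    br=biggest((H>5)&(H<20)&(S>100)&(V>50)&((np.arange(640)<500)[None])); print('pin',br.sum(),rect(br,.0292,K,R,t))
    u0,v0=(175,228) if c=='top' else (298,148)
    cr=I[v0-60:v0+60,u0-75:u0+75,::-1]; cv2.imwrite(f'pics/crop_{c}.png',cv2.resize(cr,None,fx=4,fy=4))
E
```

```text
top C [0.38235889 0.00872671 1.07658982]
smoother_handle 0.96 px 347 98 2028 (array([825.8, -66. ]), 153.7, 82.4, 10.66)
smoother_handle 0.86 px 218 336 2604 (array([278.7, 234. ]), 150.0, 83.6, 5.88)
smoother_handle 0.75 px 179 230 2373 (array([516.4, 326.7]), 153.4, 83.7, 10.45)
smoother_handle 0.62 px 262 99 1985 (array([827.9, 137.7]), 152.5, 81.7, 3.78)
pin_center 0.78 px 312 213 1397 (array([547.1,  23.8]), 243.8, 31.3, 2.26)
board 0.72 px 312 219 13444 (array([537.3,  23.5]), 302.0, 272.2, 2.24)
red_line 0.8 px 336 217 355 (array([540.6, -33.8]), 293.9, 9.1, 1.92)
red_line 0.62 px 440 134 971 (array([ 728. , -281.9]), 98.7, 68.0, -35.31)
red_line 0.55 px 312 213 1356 (array([548.9,  23. ]), 246.1, 29.5, 2.26)
blue_line 0.87 px 278 220 324 (array([535.2,  99.5]), 290.7, 10.4, 2.33)
mat 0.74 px 177 228 1596 (array([518.7, 331.3]), 179.7, 120.2, 8.72)
mat 0.42 px 468 232 5890 (array([ 503. , -332.5]), 212.0, 208.0, -88.92)
red hsv 79 (array([597.8, -31.3]), 174.3, 2.4, 2.28)
blue 180 (array([535.3,  99.1]), 290.7, 3.4, 2.22)
pin 1150 (array([547. ,  22.1]), 239.5, 25.0, 2.14)
side C [ 0.37220199 -0.90605751  1.00194089]
smoother_handle 0.85 px 298 148 1053 (array([509.9, 329.9]), 157.2, 123.8, 11.46)
smoother_handle 0.69 px 409 175 1064 (array([821.9, 136.2]), 153.3, 102.4, 4.02)
smoother_handle 0.57 px 224 177 1144 (array([272.9, 238. ]), 150.3, 114.4, 5.37)
board 0.78 px 322 219 7034 (array([533. ,  15.2]), 301.3, 287.5, 2.44)
red_line 0.44 px 332 226 110 (array([563.4, -33.7]), 224.7, 11.2, 1.75)
blue_line 0.43 px 349 188 27 (array([600.7, 101.2]), 136.1, 6.2, 2.32)
mat 0.72 px 298 153 437 (array([513.1, 329. ]), 181.9, 124.4, 8.36)
red hsv 169 (array([537.8, -35.3]), 292.2, 5.7, 2.19)
blue 142 (array([532.4,  97.4]), 290.2, 5.5, 2.31)
pin 573 (array([544.5,  23. ]), 240.1, 31.9, 2.19)
```

View pics/crop_top.png

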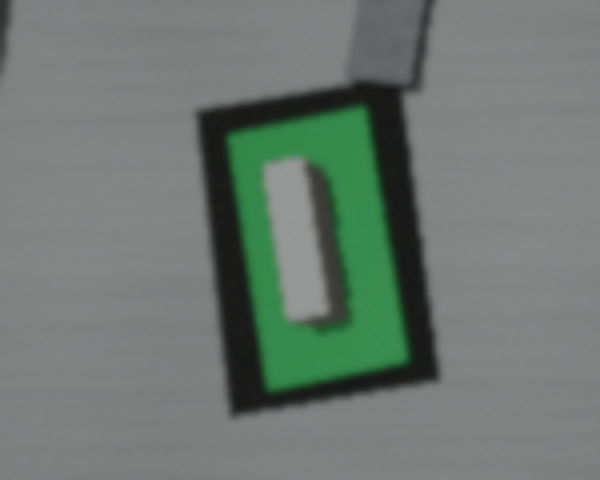

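```bash
cat >> h.py <<'E'
def rel(pos,yaw,s=None):
    """shift (mm, tool axes) and turn (deg) from measured pose to TCP pos with tool down and tool-x at world angle yaw"""
    s=s or status.state(); R0=np.array(s['eef_rot']); p=np.array(s['position'])
    c,sn=np.cos(np.radians(yaw)),np.sin(np.radians(yaw))
    R1=np.array([[c,sn,0],[sn,-c,0],[0,0,-1]])
    d=R0.T@(np.array(pos)-p)*1000
    r=np.degrees(cv2.Rodrigues(R0.T@R1)[0].ravel())
    return np.round(d,1),np.round(r,2)
E
python3 - <<'E'
from h import *
I,K,R,t=cam('top')
m=np.zeros((400,640),bool); sub=I[190:275,150:210].astype(int)
m[190:275,150:210]=(sub.min(2)>115)&(np.ptp(sub,axis=2)<25)
g=np.zeros_like(m)
d=[d for d in nets.masks_of('top','smoother_handle') if abs(np.nonzero(d['region'])[1].mean()-178)<8]
if d: m&=d[0]['region']
m=biggest(m); print(m.sum(),'handle top',rect(m,.053,K,R,t))
print(rel([.516,.327,.13],100.4))
E
```

```text
406 handle top (array([515.6, 327.4]), 88.2, 22.5, 10.85)
(array([-118.5,  341.5,   84.7]), array([  0.  ,  -0.  , -34.05]))
```

Emit:
step_arm(series=[[-12, 34, 0, 0, 0, -5, 0], [-29, 83, 8, 0, 0, -12, 0], [-46, 131, 20, 0, 0, -19, 0], [-63, 179, 35, 0, 0, -26, 0], [-78, 225, 50, 0, 0, -30, 0]])

```text
t: 2.4
position: [0.4207, 0.4149, 0.167]
eef_rot: [[-0.115, 0.993, 0.001], [0.993, 0.115, 0.001], [0.001, 0.001, -1.0]]
force: [0.1, 1.2, 0.2]
finger_gap: 0.0952
```

```bash
python3 - <<'E'
from h import *
print(rel([.516,.327,.13],100.6), status.state()['force'])
E
```

```text
(array([-98.3,  84.5,  37.1]), array([ 0.04, -0.03, -3.97])) [0.06076018 1.15384418 0.21939115]
```

Emit:
step_arm(series=[[-30, 25, 10, 0, 0, -2, 0], [-60, 52, 20, 0, 0, -4, 0], [-85, 74, 32, 0, 0, -4, 0], [-98, 84.5, 37, 0, 0, -4, 0], [-98, 84.5, 37, 0, 0, -4, 0]])

```text
t: 2.9
position: [0.5152, 0.3268, 0.1294]
eef_rot: [[-0.177, 0.984, -0.001], [0.984, 0.177, -0.0], [-0.0, -0.001, -1.0]]
force: [-0.3, -0.1, -0.3]
finger_gap: 0.0951
```

```bash
python3 - <<'E'
from h import *
s=status.state(); im=imaging.get_image('wrist'); cv2.imwrite('pics/w1.png',im['color'][:,:,::-1])
print(s['position'],s['eef_rot'],s['force'])
# wrist cam: handle rect
T=np.eye(4);T[:3,:3]=s['eef_rot'];T[:3,3]=s['position']; W=T@np.array(im['mount'])
f=200/np.tan(np.radians(im['vertical_fov'])/2);K=np.array([[f,0,im['cx']],[0,f,im['cy']],[0,0,1]])
Rw=W[:3,:3].T;tw=-Rw@W[:3,3]; print('cam',W[:3,3])
I=im['color'].astype(int); hsv=cv2.cvtColor(im['color'],cv2.COLOR_RGB2HSV)
g=biggest((hsv[...,0]>50)&(hsv[...,0]<80)&(hsv[...,1]>100)); print('green',g.sum(),rect(g,.011,K,Rw,tw))
print(proj([[.516,.327,.053]],K,Rw,tw)); print(rel([.5158,.3272,.0175],100.6))
E
```

```text
[0.5152475  0.32680373 0.12941439] [[-1.77093267e-01  9.84193635e-01 -9.29242423e-04]
 [ 9.84194036e-01  1.77092920e-01 -4.43939349e-04]
 [-2.72360028e-04 -9.93173520e-04 -9.99999470e-01]] [-0.27122263 -0.10523137 -0.30602512]
cam [0.43738458 0.31247808 0.29906971]
green 8165 (array([514.2, 325.7]), 150.1, 80.9, 10.51)
[[320.08219104 207.73376884]]
(array([ -1. ,   1.3, 112.5]), array([-0.03, -0.  , -0.34]))
```

View pics/w1.png

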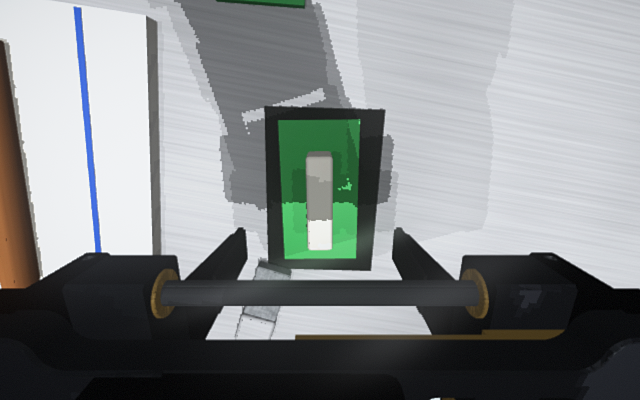

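Wrist view: handle at (319,200), centred between the fingers. The brush at (260,290) is clear of them. Descending.

Emit:
step_arm(series=[[0, 0.5, 30, 0, 0, 0, 0], [0, 0.5, 70, 0, 0, 0, 0], [0, 0.5, 100, 0, 0, 0, 0], [0, 0.5, 111, 0, 0, 0, 0], [0, 0.5, 111, 0, 0, 0, 0]])

```text
t: 3.45
position: [0.5138, 0.329, 0.0186]
eef_rot: [[-0.181, 0.984, -0.002], [0.984, 0.181, -0.001], [-0.0, -0.002, -1.0]]
force: [0.1, 0.2, 0.2]
finger_gap: 0.095
```

Emit:
step_arm(force=45, series=[[0, 0, 0, 0, 0, 0, 0.4], [0, 0, 0, 0, 0, 0, 0.6], [0, 0, 0, 0, 0, 0, 0.85], [0, 0, 0, 0, 0, 0, 1], [0, 0, 0, 0, 0, 0, 1]])

```text
t: 3.95
position: [0.515, 0.3284, 0.0197]
eef_rot: [[-0.18, 0.984, 0.001], [0.984, 0.18, 0.0], [0.0, 0.001, -1.0]]
force: [-0.1, 0.3, -0.3]
finger_gap: 0.0603
```

Emit:
step_arm(series=[[0, 0, 0, 0, 0, 0, 1], [0, 0, 0, 0, 0, 0, 1], [0, 0, 0, 0, 0, 0, 1], [0, 0, 0, 0, 0, 0, 1], [0, 0, 0, 0, 0, 0, 1]])

```text
t: 4.45
position: [0.5148, 0.3282, 0.0191]
eef_rot: [[-0.18, 0.984, -0.0], [0.984, 0.18, -0.0], [-0.0, -0.0, -1.0]]
force: [0.5, -0.4, -1.0]
finger_gap: 0.0238
```

Emit:
step_arm(series=[[0, 0, -10, 0, 0, 0, 1], [0, 0, -30, 0, 0, 0, 1], [0, 0, -55, 0, 0, 0, 1], [0, 0, -80, 0, 0, 0, 1], [0, 0, -80, 0, 0, 0, 1]])

```text
t: 4.95
position: [0.516, 0.329, 0.1026]
eef_rot: [[-0.18, 0.984, 0.005], [0.984, 0.18, 0.002], [0.002, 0.005, -1.0]]
force: [0.7, 1.0, -3.1]
finger_gap: 0.0238
```

```bash
python3 - <<'E'
from h import *
for i in range(6):
    s=status.state(); print(np.round(s['position'],4),np.round(s['force'],2)); I,K,R,t=cam('top')
I,K,R,t=cam('side'); cv2.imwrite('pics/s2.png',I[:,:,::-1])
# plate above pin: line/groove geometry
a=np.radians(2.2); yb=np.array([-np.sin(a),np.cos(a)])
pin=np.array([.5465,.0232]); 
for q in (28.5,): print('plate centre', pin+yb*q/1000)
print('red offset', (np.array([.539,-.0345])-np.array([.537,.0235]))@yb, (np.array([.5353,.0993])-np.array([.537,.0235]))@yb)
E
```

```text
[0.516  0.329  0.1026] [ 0.68  0.98 -3.11]
[0.5153 0.3286 0.1007] [-0.6  -0.25 -2.11]
[0.5147 0.3283 0.0994] [-0.76  0.36 -2.68]
[0.5144 0.3281 0.0986] [ 0.75 -0.52 -2.69]
[0.5143 0.328  0.0982] [-0.64  0.4  -2.62]
[0.5143 0.328  0.098 ] [-0.17  0.42 -2.25]
plate centre [0.54540595 0.05167899]
red offset -0.05803402476999107 0.07580938833937388
```

View pics/s2.png

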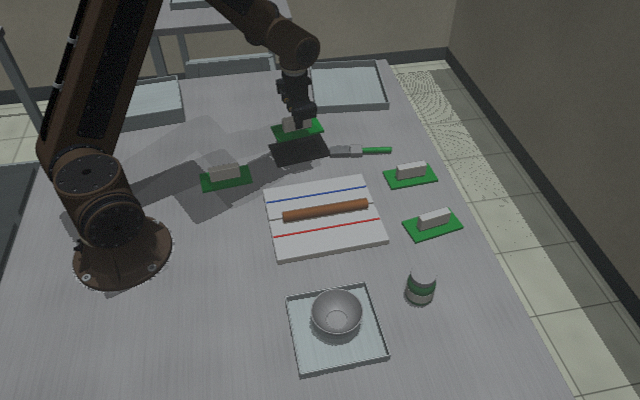

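Emit:
step_arm(series=[[-25, -2, -6, 0, 0, 2, 1], [-65, -5, -12, 0, 0, 4, 1], [-110, -8, -12, 0, 0, 6, 1], [-155, -11, -12, 0, 0, 8, 1], [-200, -14, -12, 0, 0, 8, 1]])

```text
t: 5.8
position: [0.5367, 0.1274, 0.1107]
eef_rot: [[-0.04, 0.999, -0.001], [0.999, 0.04, 0.0], [0.0, -0.001, -1.0]]
force: [1.1, -0.2, -2.2]
finger_gap: 0.0237
```

Emit:
step_arm(series=[[-40, 4, 0, 0, 0, 0, 1], [-65, 6, 0, 0, 0, 0, 1], [-78, 6, 0, 0, 0, 0, 1], [-78, 6, 0, 0, 0, 0, 1], [-78, 6, 0, 0, 0, 0, 1]])

```text
t: 6.3
position: [0.5459, 0.0521, 0.1109]
eef_rot: [[-0.041, 0.999, -0.001], [0.999, 0.041, 0.0], [0.0, -0.001, -1.0]]
force: [-0.2, -0.1, -2.9]
finger_gap: 0.0238
```

```bash
python3 - <<'E'
from h import *
I,K,R,t=cam('top'); cv2.imwrite('pics/t3.png',I[:,:,::-1]); 
s=status.state(); print(np.round(s['position'],4),np.round(s['force'],2)); print(rel([.545,.0522,.066],92.2))
hsv=cv2.cvtColor(I,cv2.COLOR_RGB2HSV);m=(hsv[...,0]>50)&(hsv[...,0]<80)&(hsv[...,1]>100)
n,l,st,c=cv2.connectedComponentsWithStats(m.astype(np.uint8))
for i in range(1,n):
    if st[i,4]>100: print(c[i],st[i],rect(l==i,s['position'][2]-.0157+.008,K,R,t))
im=imaging.get_image('wrist'); cv2.imwrite('pics/w3.png',im['color'][:,:,::-1])
E
```

```text
[0.5459 0.0524 0.111 ] [ 0.36  0.19 -2.38]
(array([-0.2, -0.9, 45. ]), array([-0.02, -0.02,  0.2 ]))
[346.77454545  99.70981818] [ 326   67   44   63 1375] (array([788.5, -60.5]), 136.0, 71.1, 10.44)
[262.95592486 100.8316474 ] [ 245   69   36   61 1384] (array([789.8, 125.3]), 136.6, 70.8, 3.75)
[205.73962264 125.85283019] [200 107  12  38 265] (array([730.1, 248.2]), 84.5, 16.1, -8.72)
[435.5210084  140.08403361] [427 127  24  20 119] (array([ 689.3, -249.6]), 55.9, 25.5, 51.21)
```

View pics/t3.png

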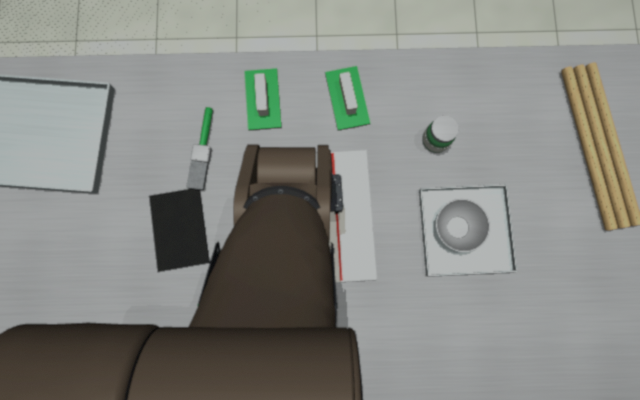

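View pics/w3.png

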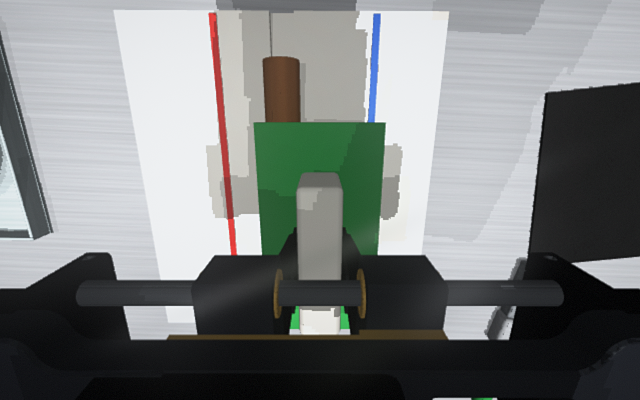

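Emit:
step_arm(series=[[0, -1, 10, 0, 0, 0, 1], [0, -1, 25, 0, 0, 0, 1], [0, -1, 37, 0, 0, 0, 1], [0, -1, 45, 0, 0, 0, 1], [0, -1, 45, 0, 0, 0, 1]])

```text
t: 6.9
position: [0.5446, 0.0516, 0.0648]
eef_rot: [[-0.041, 0.999, -0.002], [0.999, 0.041, 0.0], [0.0, -0.002, -1.0]]
force: [-0.1, -0.2, -2.1]
finger_gap: 0.024
```

Emit:
step_arm(series=[[0, 0, 0, 0, 0, 0, 1], [0, 0, 1, 0, 0, 0, 1], [0, 0, 2, 0, 0, 0, 1], [0, 0, 2, 0, 0, 0, 1], [0, 0, 2, 0, 0, 0, 1]])

```text
t: 7.4
position: [0.5452, 0.0513, 0.0643]
eef_rot: [[-0.041, 0.999, 0.0], [0.999, 0.041, 0.0], [0.0, 0.0, -1.0]]
force: [0.2, 0.3, -2.4]
finger_gap: 0.0239
```

Emit:
step_arm(series=[[0, 0, 0.8, 0, 0, 0, 1], [0, 0, 1.6, 0, 0, 0, 1], [0, 0, 2.4, 0, 0, 0, 1], [0, 0, 2.4, 0, 0, 0, 1], [0, 0, 2.4, 0, 0, 0, 1]])

```text
t: 7.9
position: [0.5451, 0.0513, 0.0617]
eef_rot: [[-0.041, 0.999, -0.0], [0.999, 0.041, 0.0], [0.0, 0.0, -1.0]]
force: [-0.9, -0.1, -1.3]
finger_gap: 0.0236
```

Emit:
step_arm(series=[[0, 0, 0.4, 0, 0, 0, 1], [0, 0, 0.8, 0, 0, 0, 1], [0, 0, 0.8, 0, 0, 0, 1], [0, 0, 0.8, 0, 0, 0, 1], [0, 0, 0.8, 0, 0, 0, 1]])

```text
t: 8.4
position: [0.5451, 0.0513, 0.0609]
eef_rot: [[-0.041, 0.999, 0.0], [0.999, 0.041, 0.0], [0.0, 0.0, -1.0]]
force: [0.2, -0.3, -2.0]
finger_gap: 0.0238
```

Emit:
step_arm(series=[[0, 0, 0.4, 0, 0, 0, 1], [0, 0, 0.8, 0, 0, 0, 1], [0, 0, 0.8, 0, 0, 0, 1], [0, 0, 0.8, 0, 0, 0, 1], [0, 0, 0.8, 0, 0, 0, 1]])

```text
t: 8.9
position: [0.5451, 0.0513, 0.0601]
eef_rot: [[-0.041, 0.999, 0.0], [0.999, 0.041, 0.0], [0.0, 0.0, -1.0]]
force: [-0.1, 0.3, -0.2]
finger_gap: 0.0239
```

Emit:
step_arm(series=[[0, 0, 0.2, 0, 0, 0, 1], [0, 0, 0.4, 0, 0, 0, 1], [0, 0, 0.4, 0, 0, 0, 1], [0, 0, 0.4, 0, 0, 0, 1], [0, 0, 0.4, 0, 0, 0, 1]])

```text
t: 9.4
position: [0.5452, 0.0513, 0.06]
eef_rot: [[-0.041, 0.999, 0.0], [0.999, 0.041, 0.0], [0.0, 0.0, -1.0]]
force: [-1.8, 0.3, 5.7]
finger_gap: 0.0237
```

```bash
python3 - <<'E'
from h import *
F=[]
for i in range(4):
    s=status.state(); F.append(np.r_[s['force'],s['ft_torque'],s['position'][2]*100]); imaging.get_image('wrist')
print(np.round(F,2))
E
```

```text
[[-1.83  0.32  5.73 -0.09  0.38 -0.03  6.  ]
 [-1.01 -0.11  5.44 -0.08  0.38 -0.05  6.  ]
 [-0.49  0.77  5.93 -0.11  0.33 -0.03  6.  ]
 [-1.86  1.64  5.95 -0.06  0.35 -0.03  6.  ]]
```

```bash
python3 - <<'E'
import numpy as np
p=np.linspace(np.arcsin(10/15),0,2000); s=10-15*np.sin(p)+15*(p[0]-p); h=15*np.cos(p)-15*np.cos(p[0])
for q in range(0,22): print(q, round(np.interp(q,s,h),2), round(np.interp(q,s,10-15*np.sin(p)),2))
E
```

```text
0 0.0 0.0
1 0.37 0.43
2 0.72 0.87
3 1.05 1.32
4 1.36 1.77
5 1.65 2.23
6 1.92 2.69
7 2.17 3.16
8 2.4 3.63
9 2.61 4.11
10 2.81 4.59
11 2.99 5.07
12 3.15 5.56
13 3.29 6.05
14 3.42 6.54
15 3.52 7.04
16 3.62 7.53
17 3.69 8.03
18 3.75 8.53
19 3.79 9.03
20 3.81 9.53
21 3.82 10.0
```

Emit:
step_arm(series=[[-0.5, 0, -0.1, 0, 0, 0, 1], [-1, 0, -0.3, 0, 0, 0, 1], [-1.5, 0, -0.5, 0, 0, 0, 1], [-2, 0, -0.65, 0, 0, 0, 1], [-2, 0, -0.65, 0, 0, 0, 1]])

```text
t: 10.1
position: [0.5453, 0.0495, 0.0606]
eef_rot: [[-0.041, 0.999, 0.0], [0.999, 0.041, 0.0], [0.0, 0.0, -1.0]]
force: [-1.6, 2.2, 6.6]
finger_gap: 0.0239
```

Emit:
step_arm(series=[[-0.7, 0, -0.3, 0, 0, 0, 1], [-1.4, 0, -0.55, 0, 0, 0, 1], [-2.1, 0, -0.8, 0, 0, 0, 1], [-3, 0, -1.05, 0, 0, 0, 1], [-3, 0, -1.05, 0, 0, 0, 1]])

```text
t: 10.6
position: [0.5454, 0.0463, 0.0616]
eef_rot: [[-0.041, 0.999, 0.0], [0.999, 0.041, 0.0], [0.0, 0.0, -1.0]]
force: [-1.7, 1.6, 6.3]
finger_gap: 0.0237
```

Emit:
step_arm(series=[[-1, 0, -0.3, 0, 0, 0, 1], [-2, 0, -0.55, 0, 0, 0, 1], [-3, 0, -0.8, 0, 0, 0, 1], [-4, 0, -1.02, 0, 0, 0, 1], [-4, 0, -1.02, 0, 0, 0, 1]])

```text
t: 11.1
position: [0.5455, 0.0422, 0.0627]
eef_rot: [[-0.041, 0.999, 0.0], [0.999, 0.041, 0.0], [0.0, 0.0, -1.0]]
force: [-1.8, 1.4, 5.6]
finger_gap: 0.0237
```

Emit:
step_arm(series=[[-1.2, 0, -0.23, 0, 0, 0, 1], [-2.4, 0, -0.45, 0, 0, 0, 1], [-3.7, 0, -0.65, 0, 0, 0, 1], [-5, 0, -0.8, 0, 0, 0, 1], [-5, 0, -0.8, 0, 0, 0, 1]])

```text
t: 11.6
position: [0.5457, 0.0372, 0.0635]
eef_rot: [[-0.041, 0.999, 0.0], [0.999, 0.041, -0.0], [-0.0, 0.0, -1.0]]
force: [-2.7, 0.8, 6.3]
finger_gap: 0.0235
```

Emit:
step_arm(series=[[-1.2, 0, -0.12, 0, 0, 0, 1], [-2.4, 0, -0.22, 0, 0, 0, 1], [-3.7, 0, -0.3, 0, 0, 0, 1], [-5, 0, -0.36, 0, 0, 0, 1], [-5, 0, -0.36, 0, 0, 0, 1]])

```text
t: 12.1
position: [0.5459, 0.0321, 0.0639]
eef_rot: [[-0.041, 0.999, 0.0], [0.999, 0.041, -0.0], [-0.0, 0.0, -1.0]]
force: [-1.9, 0.2, 7.7]
finger_gap: 0.0237
```

Emit:
step_arm(series=[[-1.5, 0, -0.1, 0, 0, 0, 1], [-3, 0, -0.15, 0, 0, 0, 1], [-5, 0, -0.2, 0, 0, 0, 1], [-7, 0, -0.2, 0, 0, 0, 1], [-7, 0, -0.2, 0, 0, 0, 1]])

```text
t: 12.6
position: [0.5462, 0.025, 0.064]
eef_rot: [[-0.041, 0.999, 0.0], [0.999, 0.041, -0.0], [-0.0, 0.0, -1.0]]
force: [-2.2, -0.3, 6.3]
finger_gap: 0.024
```

```bash
cat >> h.py <<'E'
def wcam():
    s=status.state(); im=imaging.get_image('wrist')
    T=np.eye(4);T[:3,:3]=s['eef_rot'];T[:3,3]=s['position']; W=T@np.array(im['mount'])
    f=200/np.tan(np.radians(im['vertical_fov'])/2);K=np.array([[f,0,im['cx']],[0,f,im['cy']],[0,0,1]])
    R=W[:3,:3].T; return im['color'],K,R,-R@W[:3,3],s
E
python3 - <<'E'
from h import *
I,K,R,t,s=wcam(); cv2.imwrite('pics/w4.png',I[:,:,::-1]); print(s['position'],np.round(s['force'],2),K)
E
```

```text
[0.54618509 0.02499214 0.06401084] [-2.16 -0.29  6.31] [[285.16559785   0.         319.29765227]
 [  0.         285.16559785 199.71359056]
 [  0.           0.           1.        ]]
```

View pics/w4.png

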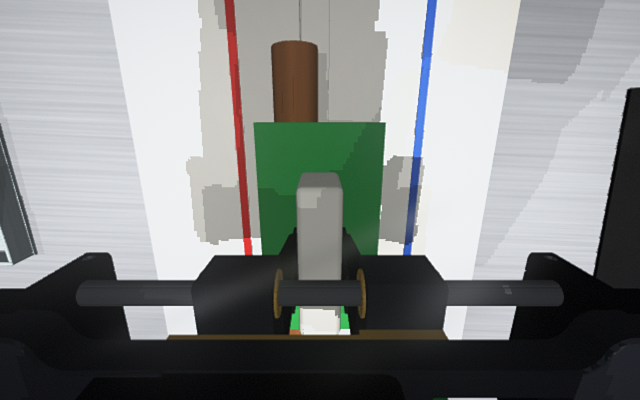

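```bash
cat >> h.py <<'E'
def pinred(I,K,R,t,zc=.033,a=2.2,rows=range(30,118)):
    hsv=cv2.cvtColor(I,cv2.COLOR_RGB2HSV); H,S,V=[x.astype(int) for x in cv2.split(hsv)]
    br=(H>=6)&(H<22)&(S>90)&(V>30); rd=((H<4)|(H>174))&(S>130)
    A,B=[],[]
    for v in rows:
        u=np.nonzero(br[v,200:400])[0]+200
        if len(u)>20: A.append([(u[0]+u[-1])/2,v])
        u=np.nonzero(rd[v])[0]
        if 2<len(u)<25 and np.ptp(u)<25: B.append([u.mean(),v])
    c,s_=np.cos(np.radians(a)),np.sin(np.radians(a))
    L=lambda P:np.c_[c*P[:,0]+s_*P[:,1],-s_*P[:,0]+c*P[:,1]]*1000
    P=L(unproj(A[4:],zc,K,R,t)); Q=L(unproj(B,.018,K,R,t))
    fp=np.polyfit(P[:,0],P[:,1],1); fq=np.polyfit(Q[:,0],Q[:,1],1)
    for x in (P[:,0].min(),547): print('at x',round(x),'pin',np.polyval(fp,x).round(2),'red',np.polyval(fq,x).round(2))
    print('angles pin,red (deg)',np.degrees([fp[0],fq[0]]).round(2),len(P),len(Q),'end xlocal',P[:,0].min().round(1),P[:,0].max().round(1))
E
python3 - <<'E'
from h import *
I,K,R,t,s=wcam(); pinred(I,K,R,t)
E
```

```text
at x 425 pin -12.67 red -56.03
at x 547 pin -13.18 red -56.05
angles pin,red (deg) [-0.24 -0.01] 72 88 end xlocal 425.3 468.5
```

Emit:
step_arm(series=[[-2, 0, -0.1, 0, 0, 0, 1], [-5, 0, -0.1, 0, 0, 0, 1], [-8, 0, -0.1, 0, 0, 0, 1], [-10, 0, -0.1, 0, 0, 0, 1], [-10, 0, -0.1, 0, 0, 0, 1]])

```text
t: 13.2
position: [0.5466, 0.0149, 0.064]
eef_rot: [[-0.041, 0.999, -0.0], [0.999, 0.041, -0.0], [-0.0, -0.0, -1.0]]
force: [-2.6, 0.0, 5.4]
finger_gap: 0.0236
```

Emit:
step_arm(series=[[-2, 0, 0, 0, 0, 0, 1], [-5, 0, 0, 0, 0, 0, 1], [-8, 0, 0, 0, 0, 0, 1], [-10, 0, 0, 0, 0, 0, 1], [-10, 0, 0, 0, 0, 0, 1]])

```text
t: 13.7
position: [0.547, 0.0049, 0.064]
eef_rot: [[-0.041, 0.999, -0.0], [0.999, 0.041, -0.0], [-0.0, -0.0, -1.0]]
force: [-1.9, -0.1, 5.4]
finger_gap: 0.0236
```

Steady force. Continuing in larger rolls.

Emit:
step_arm(series=[[-4, 0, 0, 0, 0, 0, 1], [-9, 0, 0, 0, 0, 0, 1], [-14, 0, 0, 0, 0, 0, 1], [-18, 0, 0, 0, 0, 0, 1], [-18, 0, 0, 0, 0, 0, 1]])

```text
t: 14.2
position: [0.5477, -0.0133, 0.064]
eef_rot: [[-0.041, 0.999, -0.0], [0.999, 0.041, -0.0], [-0.0, -0.0, -1.0]]
force: [-1.6, 0.3, 5.3]
finger_gap: 0.0237
```

Emit:
step_arm(series=[[-4, 0, 0, 0, 0, 0, 1], [-9, 0, 0, 0, 0, 0, 1], [-14, 0, 0, 0, 0, 0, 1], [-18, 0, 0, 0, 0, 0, 1], [-18, 0, 0, 0, 0, 0, 1]])

```text
t: 14.7
position: [0.5484, -0.0313, 0.064]
eef_rot: [[-0.041, 0.999, -0.0], [0.999, 0.041, -0.0], [-0.0, -0.0, -1.0]]
force: [-2.3, 0.2, 6.4]
finger_gap: 0.0238
```

```bash
python3 - <<'E'
from h import *
I,K,R,t,s=wcam(); cv2.imwrite('pics/w5.png',I[:,:,::-1]);pinred(I,K,R,t); print(s['position'],s['force'])
I,K,R,t=cam('side'); cv2.imwrite('pics/s5.png',cv2.resize(I[130:280,230:420,::-1],None,fx=4,fy=4))
E
```

```text
at x 425 pin -40.86 red -56.83
at x 547 pin -41.15 red -58.62
angles pin,red (deg) [-0.13 -0.84] 72 88 end xlocal 425.3 468.4
[ 0.54835547 -0.03129262  0.06400363] [-2.27425332  0.1574583   6.39394394]
```

View pics/w5.png

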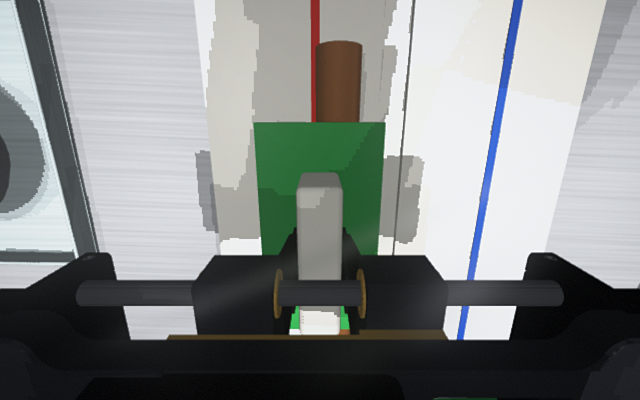

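View pics/s5.png

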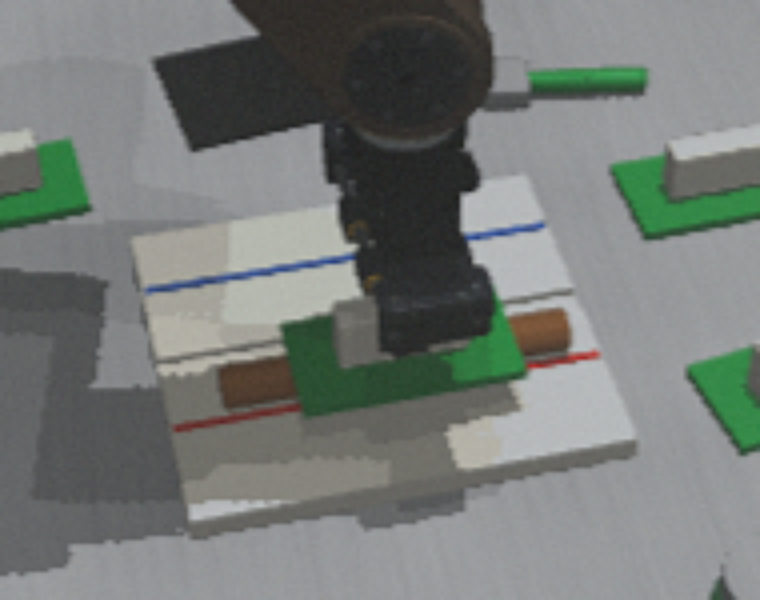

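Emit:
step_arm(series=[[-3, 0, 0, 0, 0, 0, 1], [-7, 0, 0, 0, 0, 0, 1], [-11, 0, 0, 0, 0, 0, 1], [-14, 0, 0, 0, 0, 0, 1], [-14, 0, 0, 0, 0, 0, 1]])

```text
t: 15.3
position: [0.5489, -0.0452, 0.064]
eef_rot: [[-0.041, 0.999, -0.0], [0.999, 0.041, -0.0], [0.0, -0.0, -1.0]]
force: [-3.0, -0.8, 6.2]
finger_gap: 0.0233
```

Emit:
step_arm(series=[[-3, 0, 0, 0, 0, 0, 1], [-6, 0, 0, 0, 0, 0, 1], [-9, 0, 0, 0, 0, 0, 1], [-12, 0, 0, 0, 0, 0, 1], [-12, 0, 0, 0, 0, 0, 1]])

```text
t: 15.8
position: [0.5493, -0.0571, 0.064]
eef_rot: [[-0.041, 0.999, -0.0], [0.999, 0.041, 0.0], [0.0, -0.0, -1.0]]
force: [-3.2, -0.3, 5.8]
finger_gap: 0.0237
```

```bash
python3 - <<'E'
from h import *
I,K,R,t,s=wcam(); cv2.imwrite('pics/w6.png',cv2.resize(I[0:130,240:440,::-1],None,fx=4,fy=4)); print(s['position'],s['force'])
pinred(I,K,R,t); 
hsv=cv2.cvtColor(I,cv2.COLOR_RGB2HSV)
for v in (10,25,35): 
    H,S=hsv[v,:,0].astype(int),hsv[v,:,1]; u=np.nonzero(((H<4)|(H>174))&(S>130))[0]; print(v,u.min() if len(u) else 0,u.max() if len(u) else 0, (unproj([[u.mean(),v]],.018,K,R,t)[0]@[-.0384,.99926,0]*1000).round(1))
I,K,R,t=cam('top'); cv2.imwrite('pics/t6.png',I[:,:,::-1])
I,K,R,t=cam('side'); cv2.imwrite('pics/s6.png',cv2.resize(I[130:280,230:420,::-1],None,fx=4,fy=4))
E
```

```text
[ 0.54934399 -0.05713548  0.06401407] [-3.19909581 -0.30996245  5.77950671]
at x 425 pin -53.42 red -56.53
at x 547 pin -53.71 red -62.92
angles pin,red (deg) [-0.13 -3.  ] 72 11 end xlocal 425.2 468.4
10 350 358 -55.9
25 350 357 -56.0
35 349 357 -56.1
```

View pics/w6.png

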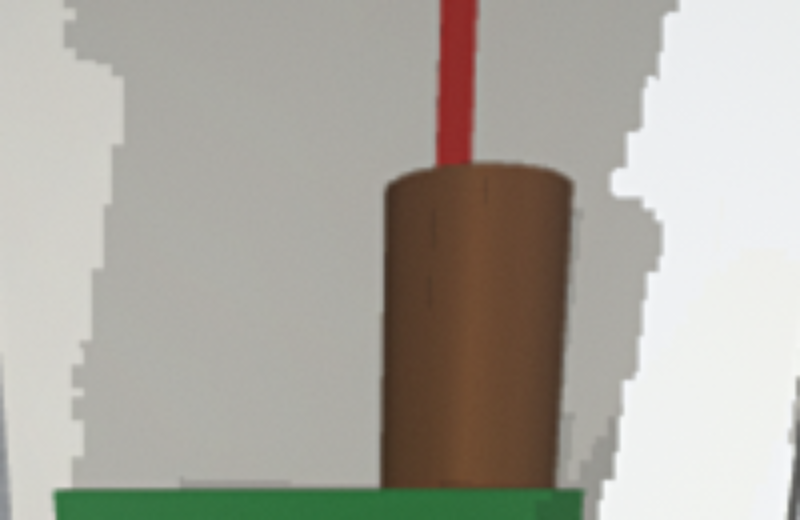

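View pics/s6.png

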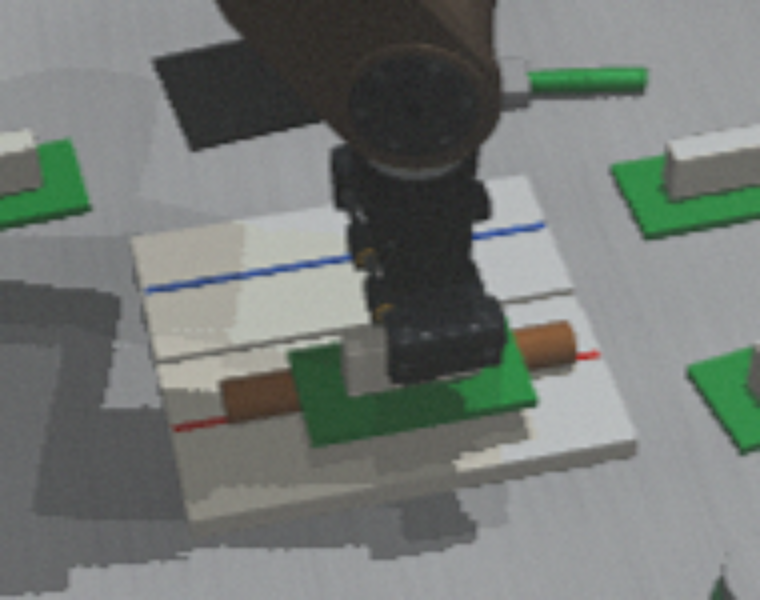

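Emit:
step_arm(series=[[-1, 0, 0, 0, 0, 0, 1], [-2, 0, 0, 0, 0, 0, 1], [-4, 0, 0, 0, 0, 0, 1], [-4, 0, 0, 0, 0, 0, 1], [-4, 0, 0, 0, 0, 0, 1]])

```text
t: 16.45
position: [0.5495, -0.0609, 0.064]
eef_rot: [[-0.041, 0.999, -0.0], [0.999, 0.041, 0.0], [0.0, -0.0, -1.0]]
force: [-3.0, -0.8, 5.8]
finger_gap: 0.0239
```

```bash
cat >> h.py <<'E'
def sideoff(I,K,R,t,z=.033):
    hsv=cv2.cvtColor(I,cv2.COLOR_RGB2HSV); H,S,V=[x.astype(int) for x in cv2.split(hsv)]
    br=(H>=5)&(H<20)&(S>100)&(V>40); rd=((H<4)|(H>172))&(S>110)
    def col(m,u0,u1,v0,v1,n):
        o=[]
        for u in range(u0,u1):
            v=np.nonzero(m[v0:v1,u])[0]+v0
            if len(v)>=n: o.append([u,(v.min()+v.max())/2])
        return o
    L=lambda P:np.c_[.99926*P[:,0]+.0384*P[:,1],-.0384*P[:,0]+.99926*P[:,1]]*1000
    Q=col(rd,270,385,210,245,1); q=L(unproj(Q,.018,K,R,t)); fq=np.polyfit(q[:,0],q[:,1],1)
    P=col(br,275,385,195,240,6); p=L(unproj(P,z,K,R,t)); fp=np.polyfit(p[:,0],p[:,1],1)
    print('side: red at 540',np.polyval(fq,540).round(1),len(q),'pin',np.polyval(fp,540).round(1),len(p),'ang',np.degrees([fq[0],fp[0]]).round(2),'pin x',p[:,0].min().round(0),p[:,0].max().round(0))
E
python3 - <<'E'
from h import *
I,K,R,t,s=wcam(); print(s['position'],s['force']); pinred(I,K,R,t)
I,K,R,t=cam('side'); sideoff(I,K,R,t)
I=cv2.imread('pics/side0.png')[:,:,::-1]; sideoff(I,K,R,t,.0292)
E
```

```text
[ 0.54947469 -0.06091056  0.06399322] [-2.98575599 -0.80325676  5.80604319]
at x 425 pin -55.52 red -56.01
at x 547 pin -55.79 red -54.24
angles pin,red (deg) [-0.13  0.83] 72 11 end xlocal 425.2 468.4
side: red at 540 -55.8 17 pin -52.9 27 ang [0.01 0.43] pin x 426.0 662.0
side: red at 540 -55.9 106 pin 4.7 83 ang [ 0.01 -0.13] pin x 426.0 661.0
```

Emit:
step_arm(series=[[-1, 0, 0, 0, 0, 0, 1], [-2, 0, 0, 0, 0, 0, 1], [-2.5, 0, 0, 0, 0, 0, 1], [-2.5, 0, 0, 0, 0, 0, 1], [-2.5, 0, 0, 0, 0, 0, 1]])

```text
t: 17.05
position: [0.5496, -0.0634, 0.064]
eef_rot: [[-0.041, 0.999, -0.0], [0.999, 0.041, 0.0], [0.0, -0.0, -1.0]]
force: [-3.0, 0.2, 5.2]
finger_gap: 0.0238
```

Emit:
step_arm(series=[[0, 0, -0.2, 0, 0, 0, 1], [0, 0, -0.4, 0, 0, 0, 1], [0, 0, -0.6, 0, 0, 0, 1], [0, 0, -0.9, 0, 0, 0, 1], [0, 0, -1.5, 0, 0, 0, 1]])

```text
t: 17.55
position: [0.5498, -0.0631, 0.0652]
eef_rot: [[-0.041, 0.999, -0.0], [0.999, 0.041, 0.0], [0.0, -0.0, -1.0]]
force: [0.4, 0.2, -1.7]
finger_gap: 0.024
```

Emit:
step_arm(series=[[0, 0, -2, 0, 0, 0, 1], [0, 0, -7, 0, 0, 0, 1], [0, 0, -15, 0, 0, 0, 1], [0, 0, -30, 0, 0, 0, 1], [0, 0, -50, 0, 0, 0, 1]])

```text
t: 18.05
position: [0.5495, -0.063, 0.116]
eef_rot: [[-0.041, 0.999, -0.001], [0.999, 0.041, 0.0], [0.0, -0.001, -1.0]]
force: [-0.0, -0.3, -1.8]
finger_gap: 0.0239
```

```bash
python3 - <<'E'
from h import *
I,K,R,t,s=wcam(); print(s['position'],s['force']); cv2.imwrite('pics/w7.png',I[:,:,::-1]); pinred(I,K,R,t)
I,K,R,t=cam('side'); cv2.imwrite('pics/s7.png',cv2.resize(I[130:280,230:420,::-1],None,fx=4,fy=4)); sideoff(I,K,R,t)
I,K,R,t=cam('top'); 
print(rel([.516,.329,.10],100.4))
E
```

```text
[ 0.54952546 -0.06304265  0.11601615] [-0.01841867 -0.28911385 -1.8247078 ]
at x 427 pin -56.75 red -56.08
at x 547 pin -56.88 red -56.09
angles pin,red (deg) [-0.06 -0.  ] 55 28 end xlocal 426.5 468.5
side: red at 540 -56.0 18 pin -54.9 20 ang [0.05 0.46] pin x 429.0 662.0
(array([393.3, -18.3,  16.3]), array([ 0.15,  0.05, -8.05]))
```

View pics/w7.png

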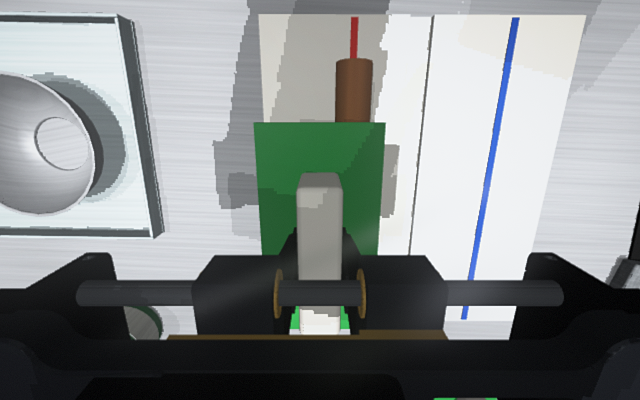

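View pics/s7.png

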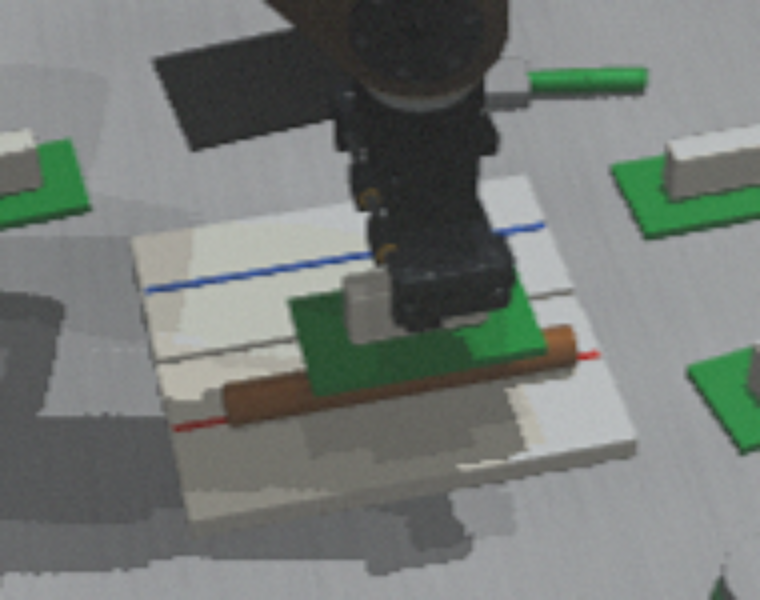

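Emit:
step_arm(series=[[30, -1, 0, 0, 0, 0, 1], [75, -4, 0, 0, 0, -2, 1], [122, -6, 0, 0, 0, -3, 1], [170, -8, 0, 0, 0, -5, 1], [218, -10, 0, 0, 0, -6.5, 1]])

```text
t: 18.7
position: [0.5302, 0.156, 0.1146]
eef_rot: [[-0.155, 0.988, -0.001], [0.988, 0.155, -0.0], [0.0, -0.001, -1.0]]
force: [0.7, 0.0, -1.8]
finger_gap: 0.0239
```

Emit:
step_arm(series=[[45, 16, 4, 0, 0, 0, 1], [90, 16, 8, 0, 0, 0, 1], [130, 16, 12, 0, 0, 0, 1], [160, 16, 16, 0, 0, 0, 1], [173, 15, 16, 0, 0, 0, 1]])

```text
t: 19.2
position: [0.5178, 0.3297, 0.0979]
eef_rot: [[-0.156, 0.988, -0.002], [0.988, 0.156, -0.001], [-0.0, -0.002, -1.0]]
force: [0.2, -0.3, -1.9]
finger_gap: 0.0238
```

```bash
python3 - <<'E'
from h import *
print(rel([.518,.331,.06],98.7)); print(status.state()['position'])
I,K,R,t=cam('side'); sideoff(I,K,R,t)
I,K,R,t=cam('top'); cv2.imwrite('pics/t8.png',I[:,:,::-1])
hsv=cv2.cvtColor(I,cv2.COLOR_RGB2HSV); H,S,V=cv2.split(hsv)
br=biggest((H>5)&(H<20)&(S>100)&(V>50)&((np.arange(640)<500)[None])); print('pin',br.sum(),rect(br,.033,K,R,t))
E
```

```text
(array([ 1.3,  0.4, 37.9]), array([-0.1 ,  0.02,  0.28]))
[0.51783099 0.32968189 0.0978678 ]
side: red at 540 -56.0 19 pin -52.0 86 ang [ 0.07 -0.03] pin x 427.0 662.0
pin 1159 (array([549.8, -34.2]), 242.8, 25.0, 2.16)
```

View pics/t8.png

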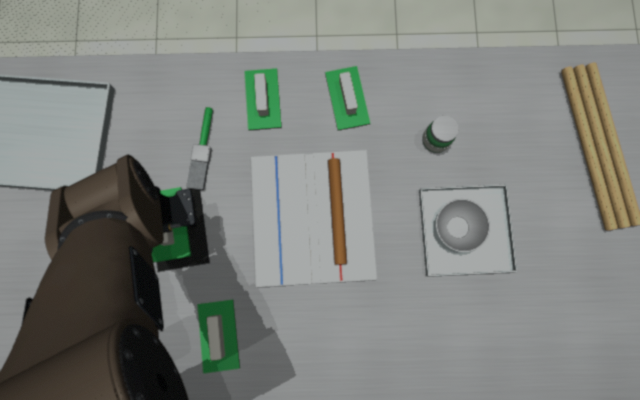

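Emit:
step_arm(series=[[1, 0, 15, 0, 0, 0, 1], [1, 0, 40, 0, 0, 0, 1], [1, 0, 60, 0, 0, 0, 1], [1, 0, 72, 0, 0, 0, 1], [1, 0, 75, 0, 0, 0, 1]])

```text
t: 19.8
position: [0.5187, 0.3271, 0.0227]
eef_rot: [[-0.152, 0.988, -0.002], [0.988, 0.152, -0.001], [-0.001, -0.002, -1.0]]
force: [0.5, -0.4, -2.7]
finger_gap: 0.0235
```

Emit:
step_arm(series=[[0, 0, 0, 0, 0, 0, 1], [0, 0, 1, 0, 0, 0, 1], [0, 0, 2, 0, 0, 0, 1], [0, 0, 2, 0, 0, 0, 1], [0, 0, 2, 0, 0, 0, 1]])

```text
t: 20.3
position: [0.5191, 0.3287, 0.0228]
eef_rot: [[-0.154, 0.988, 0.001], [0.988, 0.154, 0.0], [0.0, 0.001, -1.0]]
force: [0.0, -0.5, -1.5]
finger_gap: 0.0238
```

Emit:
step_arm(series=[[0, 0, 1, 0, 0, 0, 1], [0, 0, 2, 0, 0, 0, 1], [0, 0, 3, 0, 0, 0, 1], [0, 0, 3, 0, 0, 0, 1], [0, 0, 3, 0, 0, 0, 1]])

```text
t: 20.8
position: [0.519, 0.3286, 0.0194]
eef_rot: [[-0.154, 0.988, -0.0], [0.988, 0.154, 0.0], [0.0, 0.0, -1.0]]
force: [-0.0, -0.3, -2.1]
finger_gap: 0.0237
```

Emit:
step_arm(series=[[0, 0, 0.3, 0, 0, 0, 1], [0, 0, 0.6, 0, 0, 0, 1], [0, 0, 0.6, 0, 0, 0, 1], [0, 0, 0.6, 0, 0, 0, 1], [0, 0, 0.6, 0, 0, 0, 1]])

```text
t: 21.3
position: [0.519, 0.3286, 0.0191]
eef_rot: [[-0.154, 0.988, 0.0], [0.988, 0.154, 0.0], [0.0, 0.0, -1.0]]
force: [-1.9, -0.8, 4.7]
finger_gap: 0.024
```

In contact with the mat. Releasing and withdrawing.

Emit:
step_arm(series=[[0, 0, -0.3, 0, 0, 0, 1], [0, 0, -0.3, 0, 0, 0, 0.8], [0, 0, -0.3, 0, 0, 0, 0.5], [0, 0, -0.3, 0, 0, 0, 0], [0, 0, -0.3, 0, 0, 0, 0]])

```text
t: 21.8
position: [0.519, 0.3286, 0.0191]
eef_rot: [[-0.154, 0.988, 0.0], [0.988, 0.154, 0.0], [0.0, 0.0, -1.0]]
force: [-0.3, 0.2, 0.3]
finger_gap: 0.0425
```

Emit:
step_arm(series=[[0, 0, 0, 0, 0, 0, 0], [0, 0, 0, 0, 0, 0, 0], [0, 0, 0, 0, 0, 0, 0], [0, 0, 0, 0, 0, 0, 0], [0, 0, 0, 0, 0, 0, 0]])

```text
t: 22.3
position: [0.5189, 0.3286, 0.0192]
eef_rot: [[-0.154, 0.988, 0.0], [0.988, 0.154, 0.0], [0.0, 0.0, -1.0]]
force: [0.1, 0.0, 0.3]
finger_gap: 0.0824
```

Emit:
step_arm(series=[[0, 0, -10, 0, 0, 0, 0], [0, 0, -30, 0, 0, 0, 0], [0, 0, -60, 0, 0, 0, 0], [0, 0, -100, 0, 0, 0, 0], [0, 0, -130, 0, 0, 0, 0]])

```text
t: 22.8
position: [0.5191, 0.3287, 0.1521]
eef_rot: [[-0.154, 0.988, 0.002], [0.988, 0.154, 0.001], [0.001, 0.002, -1.0]]
force: [0.9, 0.4, -0.2]
finger_gap: 0.0952
```

Emit:
step_arm(series=[[30, -20, -10, 0, 0, 0, 0], [60, -50, -20, 0, 0, 0, 0], [90, -80, -30, 0, 0, 0, 0], [120, -110, -40, 0, 0, 0, 0], [140, -130, -40, 0, 0, 0, 0]])

```text
t: 23.3
position: [0.3671, 0.4484, 0.1913]
eef_rot: [[-0.155, 0.988, 0.002], [0.988, 0.155, 0.002], [0.002, 0.002, -1.0]]
force: [0.7, -0.4, 0.4]
finger_gap: 0.0951
```

Emit:
step_arm(series=[[0, 0, 0, 0, 0, 0, 0], [10, -20, 0, 0, 0, 0, 0], [20, -40, 0, 0, 0, 0, 0], [30, -60, 0, 0, 0, 0, 0], [30, -60, 0, 0, 0, 0, 0]])

```text
t: 23.8
position: [0.3038, 0.4673, 0.1896]
eef_rot: [[-0.155, 0.988, -0.0], [0.988, 0.155, 0.0], [0.0, -0.0, -1.0]]
force: [0.1, 0.6, -0.8]
finger_gap: 0.095
```

```bash
python3 - <<'E'
from h import *
I,K,R,t=cam('side'); cv2.imwrite('pics/s9.png',I[:,:,::-1]); sideoff(I,K,R,t)
I,K,R,t=cam('top'); cv2.imwrite('pics/t9.png',I[:,:,::-1])
H,S,V=cv2.split(cv2.cvtColor(I,cv2.COLOR_RGB2HSV))
br=biggest((H>5)&(H<20)&(S>100)&(V>50)&((np.arange(640)<500)[None])); print('pin',rect(br,.033,K,R,t))
for n,z in [('smoother_handle',.011),('mat',.003)]:
    for d in nets.masks_of('top',n): print(n,d['score'],rect(d['region'],z,K,R,t))
for n in ['bowl','brush','jar']: print(n,[np.round(d['location'],3) for d in nets.spot_in('top',n)][:1])
print(status.state()['position'])
E
```

```text
side: red at 540 -56.0 19 pin -51.9 86 ang [0.05 0.02] pin x 427.0 662.0
pin (array([549.8, -34.1]), 242.8, 25.2, 2.26)
smoother_handle 0.89 (array([828.5, 136.9]), 153.8, 80.8, 4.18)
smoother_handle 0.86 (array([826.6, -66.6]), 152.5, 81.0, 10.11)
smoother_handle 0.83 (array([278.8, 234.9]), 150.6, 81.4, 6.16)
smoother_handle 0.58 (array([518.8, 329.7]), 152.9, 84.3, 8.81)
mat 0.62 (array([519.5, 330.6]), 182.5, 123.0, 8.98)
bowl [array([ 0.511, -0.319,  0.024])]
brush [array([0.68 , 0.278, 0.017])]
jar [array([ 0.707, -0.267,  0.083])]
[0.30583916 0.46696215 0.18909926]
```

View pics/t9.png

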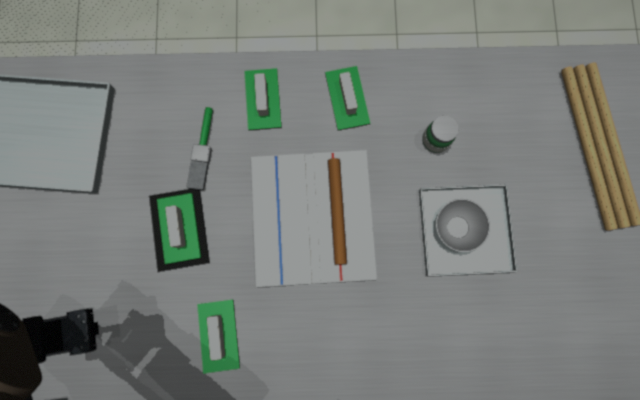

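View pics/s9.png

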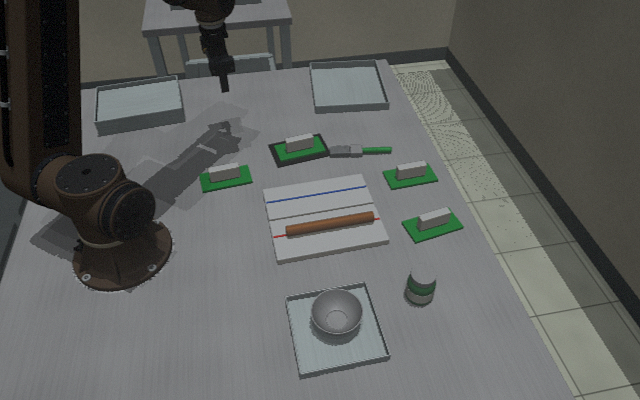

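The smoother lies on the mat at (178,229) in the top view. The red line emerges from both pin ends, near (334,155) and (341,272), and the bowl, brush and jar look unmoved. Handing in.

```bash
python3 -c "
from cell import job_done
print(job_done())"
```

```text
the job is handed in; nothing more can be done
None
```

I handed the job in at about 24 s of the 72 s allowed. The pin is on the red line, the smoother is back on its mat and released, and the bowl, brush and jar have not moved. The hand-in gave no verdict, so this rests on my own checks.

- **Pressing force:** I took the leftmost smoother and rolled the pin out of the groove. The force between smoother and pin read about 7.5 to 10 N throughout. I raised the tool about 3.8 mm as the pin climbed.
- **Pin position:** The top view puts the pin's centre within about 1 mm of the red line. It is about 10 mm off along the line and parallel within about 0.3°. The wrist camera, read just after lifting off, also gave under 1 mm.
- **Disagreement:** The side camera's final reading put the pin about 4 mm short of the line. It also read about 2 mm too far the same way at the start, so the real error is probably about 2 mm. Even 4 mm is inside the 7 mm limit.
- **Smoother:** It lies flat within about 1 mm of the mat's centre.
- **Other things:** The bowl, brush and jar were found within 6 mm of where they started, about the networks' accuracy.

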